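Fit the gear and close the gear housing with its lugged cover

TASK

Thread the gear wheel, tall hub up, onto the shaft standing inside the round housing until it lies on the housing floor, then close the housing with the round cover that has the bar grip: turn it until its four lugs drop into the four notches of the rim and it sits fully down and level. The housing stands turned at an unknown angle in its fixture, so find the notches by feel or by eye. Let go of everything and leave the loose ring, the bottle, the wrench and the other things on the bench where they are.

Things in the scene. Friction and masses are not known exactly. Their poses are not given: they have to be found in the camera images.
- nest: Fixed fixture holding the gear housing: dark steel disc 190 mm in diameter, 15 mm thick, with three clamp blocks 37 mm high around the housing. Origin: centre of its underside on the bench, z up; housing and shaft stand on this z axis and cannot move or turn. Its yaw says nothing of the housing's.
- rim (a point): Centre of the housing's mouth, level with the rim top, 95 mm above nest. Housing: open aluminium pot, outer diameter 148 mm, inner 128 mm. Rim has four notches through the wall, 90 degrees apart, 22 mm wide, 8 mm deep; their angle about z is random and NOT given by any pose (look or feel).
- shaft_tip (a point): Tip of the upright steel shaft in the middle of the housing, 70 mm above nest and 25 mm below the rim top. Shaft 18 mm in diameter, top 5 mm tapered to 12 mm; it rises 45 mm from the housing's inner floor, which is 25 mm above nest.
- gear: Loose dark steel gear wheel lying flat, hub up. Origin: centre of its underside, z up along the bore. Wheel 16 mm thick, 92 mm over the teeth; hub 32 mm in diameter from 16 to 46 mm above the origin (grip it there); through bore 22 mm in diameter. About 0.35 kg. Fully home its origin is 25 mm above the origin of nest.
- cover: Loose aluminium cover, about 0.6 kg, lying on its spigot. Origin: centre of spigot underside, z up. Spigot 124 mm in diameter, 20 mm high, lower 6 mm tapered to 110 mm; disc 150 mm in diameter at 20 to 28 mm; bar grip 70 mm long (x), 22 mm wide (y) at 28 to 56 mm. Lugs on rim: origin 81 mm above nest; fully seated: 75 mm.
- lug (a point): Middle of the underside of one of the cover's four lugs, 14 mm above the cover's origin and 66 mm out along its x axis; the others at 90, 180 and 270 degrees. Each lug is a round-bottomed radial stub, 11 mm wide, that hangs 6 mm below the disc and reaches 72 mm from the axis. Axes as the cover's.
- flange: Bystander: loose flat aluminium ring, 110 mm in diameter, 70 mm hole, 16 mm high. Origin: centre of its underside.
- oil_bottle: Bystander: white bottle with a black cap, 56 mm in diameter, 150 mm high. Origin: centre of its underside.
- wrench: Bystander: steel wrench lying along its x, 180 mm long. Origin: under its middle.
- screwdriver: Bystander: screwdriver lying along its x, 200 mm long. Origin: under its middle.
- screw_cup: Bystander: small black bowl, 70 mm in diameter, 50 mm high. Origin: centre of its underside.
- sleeve: Bystander: steel cylinder standing upright, 50 mm in diameter, 60 mm high. Origin: centre of its underside.
Mind the look-alikes: they are no part of the job. Leave any brown or orange look-alike of the cover alone. Leave any orange or yellow look-alike of the gear alone.

How it is judged:
On the way:
1. the gear is threaded on the shaft, flat on the housing floor, and let go (z of gear in the frame of nest between 0.022 and 0.028 m and horizontal distance between gear and nest below 0.006 m and angle between gear's own z axis and vertical below 0.06 rad and contact force between gear and the fingers below 0.2 N), for 0.2 s.
At the end, for the whole second after the job is handed in: Gear flat (0.06 rad), hub up, on the housing floor (origin 22 to 28 mm above the fixture's) and cover seated, lugs in the notches (origin 72 to 77.2 mm above the fixture's), level within 0.025 rad; both within 6 mm of the fixture's axis and at rest (z of gear in the frame of nest between 0.022 and 0.028 m and horizontal distance between each of gear, cover and nest below 0.006 m and angle between gear's own z axis and vertical below 0.06 rad and z of cover in the frame of nest between 0.072 and 0.0772 m and angle between cover's own z axis and vertical below 0.025 rad and linear speed of each of cover, gear below 0.01 m/s); the robot touches nothing.
It fails at once if a bystander (ring, bottle, wrench, screwdriver, bowl or steel cylinder) is moved by more than 40 mm (distance of any of flange, oil_bottle, wrench, screwdriver, screw_cup, sleeve from where it was at the start of the episode above 0.04 m).
It also fails if it takes over 72 s, if anything falls off the work surface, if the arm or the gripper's body presses on something with over 40 N, if the wrist force passes 120 N, or if a joint passes its speed limit or range.

ROBOT

A 6-joint arm with a two-finger parallel gripper is mounted at the origin on the work surface. World frame = base frame: x ahead of the robot, y to its left, z up, the work surface at z = 0. Lengths are in m, angles in rad, forces in N, time in s.
With the tool pointing down it reaches from about 0.3 to 0.875 m from the base axis. Payload 6.4 kg.
Tool frame: the origin (TCP) lies midway between the tips of the shut fingers; the grasp point (between the pads) lies 19 mm behind it; z points along the fingers, y is the line along which they close (so a half turn about z gives the same grasp; the last joint's range is limited). The gripper opens to 85 mm and grips with 20 to 120 N. Pads are 22 mm wide; open, the fingers measure 114 mm over their backs; the gripper's body (76 mm by 85 mm) begins 54 mm behind the grasp point. The pads swing forward as they close: fully open they stand 13 mm farther back than shut.
Start: joints at [1.027, 0.181, 1.607, -0, 1.354, -0.206], TCP at [0.191, 0.543, 0.231] pointing down, gripper open.
Joint ranges: [-2.99, 2.99], [-0.89, 2.07], [0.3, 2.58], [-1.14, 4.28], [0, 2.63], [-3.12, 3.12]. Speed limits (rad/s): [2.57, 2.57, 3.01, 3.14, 3.14, 3.14].

INTERFACE

Orientations are given as a unit quaternion [w, x, y, z].
In Python, from bench import get_obs, camera, hand_in gives the robot as it stands.
- The arm moves only by the tool carry_out, never from a script. Its argument "plan" is a list that holds one entry, the list of rows, each a list of 7 numbers: the shift along the world's x, y, z in m, then the turn, a rotation vector about the world's x, y, z in rad, then the opening, from 0 (shut) to 1 (fully open). In form: [[[x, y, z, rx, ry, rz, hand], ...]]. A call has exactly 5 rows; each row is the pose to reach, as a shift and turn from the pose commanded when the call began; what a row does not reach only later rows make up. A row lasts 1/12 s, in which the tool goes at most 41.7 mm and 7.16 degrees, less where a joint would pass 70% of its speed; a pose out of reach is approached as far as the arm can. A call with a gripper value outside its range is refused whole. The fingers move at their own pace and stop on an object; the grip force is fixed at half the most. Time passes only in rows, so rows that repeat a pose let the fingers close, or fill a call up. It gives the time, the measured TCP pose, the force, the opening and the grip force at its end, in the units of the state.
- get_obs(): the state, without advancing time (a new reading comes with each control period).
- camera(name): name is "side" or "top" or "wrist"; returns a dict with "pixels" (480x640x3 uint8, red, green, blue), "z_map" (480x640 float32, m along the optical axis (not along the pixel's ray), 0 where there is no reading), "camera_matrix" (3x3 intrinsics, pixels), "cam_to_world" (4x4, takes a point from camera to world coordinates). Camera axes: x right, y up, looking along -z (the intrinsics and any distortion apply to the point x, -y, -z); pixel columns grow to the right and rows downward; lengths in m; the calibration is good to about 2 mm. A picture is of the moment at which its call begins.
- hand_in(): hands the job in; it is judged then, once.
The state is a dict: "time_s": time; "q": joint angles; "dq": joint speeds; "joint_efforts": joint torques, N m; "eef_pos": TCP position; "eef_rot": TCP orientation; "wrist_force": force on the tool from outside, world axes, zero at the start; "torque": the same for the moment, N m; "opening": opening from 0.0 (shut) to 1.0 (fully open); "grasp_force": force on a finger pad.
Only numpy, scipy, OpenCV 4.12 (cv2) and the standard library are available. Lean on these libraries where they do the work, as an engineer would, in place of code of your own. Each camera call takes 0.05 s, during which the arm holds its last target. There are 200 camera calls.

## Working session

There is one attempt and no reset: what is moved stays moved. The work goes in short steps, Python scripts to look and compute and a tool call to move; the robot and the scene stay as the last step left them, time stands still between calls to the robot, and variables do not carry over. Pictures are saved under pics/ and viewed, at most 10 in all, crops included, and the job is handed in when it is done.

Besides the shell and the picture viewer there is one more tool, called after "Call:" in YAML: its name, and indented under it one key for each argument. carry_out: Moves the arm, as the interface text tells. Its arguments: {"type":"object","properties":{"plan":{"type":"array","items":{"type":"array","items":{"type":"array","items":{"type":"number"}}}}},"required":["plan"]}

```bash
mkdir -p pics
cat > h.py <<'E'
import numpy as np, cv2
from bench import get_obs, camera, hand_in
def pts(c):
    z=c["z_map"];K=c["camera_matrix"];v,u=np.mgrid[0:480,0:640]
    P=np.stack([(u-K[0,2])/K[0,0]*z,-(v-K[1,2])/K[1,1]*z,-z,np.ones_like(z)],-1)
    return (P@c["cam_to_world"].T)[...,:3]
def save(n,a): cv2.imwrite(f"pics/{n}.png",a[...,::-1])
def snap(name):
    c=camera(name); np.savez(f"{name}.npz",**c); return c
E
python3 - <<'E'
from h import *
for n in("top","side"):
    c=snap(n);save(n,c["pixels"]);print(n,c["camera_matrix"].round(1).tolist(),c["cam_to_world"].round(3).tolist())
print(get_obs())
E
```

```text
top [[477.3, 0.0, 321.3], [0.0, 477.3, 235.1], [0.0, 0.0, 1.0]] [[0.016, 0.996, -0.086, 0.427], [-1.0, 0.017, 0.011, -0.036], [0.013, 0.086, 0.996, 1.203], [0.0, 0.0, 0.0, 1.0]]
side [[503.3, 0.0, 319.9], [0.0, 503.3, 237.9], [0.0, 0.0, 1.0]] [[0.977, 0.146, -0.156, 0.303], [-0.213, 0.651, -0.729, -1.039], [-0.005, 0.745, 0.667, 0.983], [0.0, 0.0, 0.0, 1.0]]
{'time_s': 0.1, 'q': array([ 1.02670391e+00,  1.81484960e-01,  1.60790144e+00, -3.31415091e-05,
        1.35387173e+00, -2.06272533e-01]), 'dq': array([ 0.0012096 ,  0.00020446, -0.0018935 , -0.00019883, -0.00114266,
       -0.00032016]), 'joint_efforts': array([ 1.48064846e-03, -4.45880198e+01, -3.52237844e+01, -3.10562227e-04,
        4.18884694e-03, -5.93820502e-06]), 'eef_pos': array([0.19027691, 0.54205462, 0.23046721]), 'eef_rot': array([-2.90095760e-04,  1.68104319e-01,  9.85768859e-01, -7.80740471e-04]), 'wrist_force': array([ 0.08618341, -0.40924151, -0.50344918]), 'torque': array([-0.02714353,  0.01179367, -0.00394703]), 'grasp_force': 0.0, 'opening': 1.0000266003765321}
```

View pics/top.png

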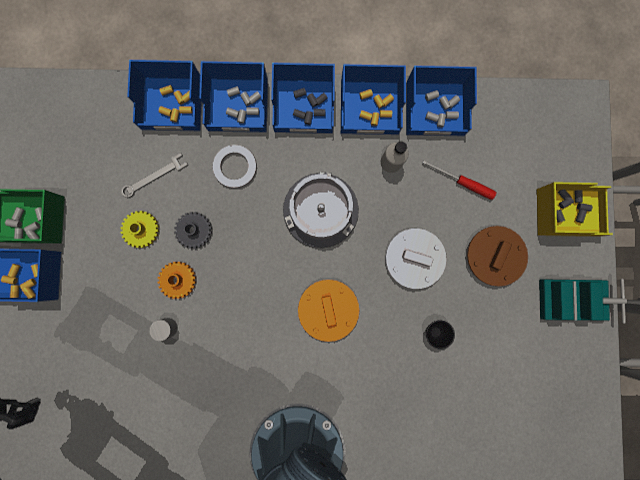

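The candidate gears in the top view are yellow (140,229), dark grey (193,230) and orange (177,281). The dark steel one at (193,230) fits. The candidate covers are silver (416,258), brown (497,256) and orange (329,311). The aluminium one at (416,258) fits. The housing is at (320,210). I'll measure these and confirm them in an enlarged crop.

Run:
```python
from h import *
c=dict(np.load("top.npz"));P=pts(c)
px=c["pixels"]
cr=lambda u,v,r,s:cv2.resize(px[v-r:v+r,u-r:u+r],(s,s),interpolation=cv2.INTER_CUBIC)
a=np.vstack([cr(193,230,30,300),cr(416,258,38,300)]);b=cr(320,206,42,500);b=np.pad(b,((0,100),(0,0),(0,0)))
save("crop",np.hstack([a,b]))
def sel(u,v,r,z0,z1):
    vv,uu=np.mgrid[0:480,0:640];m=(np.hypot(uu-u,vv-v)<r)&(P[...,2]>z0)&(P[...,2]<z1);return P[m]
def circ(Q):
    (x,y),r=cv2.minEnclosingCircle(Q[:,:2].astype(np.float32)*1000);return round(x,1),round(y,1),round(r,1)
for n,a in dict(gearwheel=(193,230,28,.010,.022),hub=(193,230,28,.040,.052),disc=(416,258,40,.022,.034),grip=(416,258,40,.05,.062),rim=(320,206,45,.09,.1),tip=(320,210,12,.065,.075),nest=(320,210,60,.01,.02)).items():
    Q=sel(*a);print(n,len(Q),circ(Q),np.median(Q,0).round(4),Q.mean(0).round(4))
    if n=="grip":print(cv2.minAreaRect(Q[:,:2].astype(np.float32)*1000))
```

```text
gearwheel 844 (536.0, 272.1, 47.1) [0.5342 0.268  0.0171] [0.5353 0.27   0.017 ]
hub 83 (535.8, 271.5, 16.0) [0.5356 0.2706 0.0466] [0.5357 0.2709 0.0462]
disc 2525 (473.7, -283.3, 75.0) [ 0.4718 -0.2819  0.0288] [ 0.4733 -0.2826  0.0288]
grip 259 (474.6, -283.1, 35.4) [ 0.4739 -0.2825  0.0566] [ 0.4739 -0.2827  0.0566]
((474.0101318359375, -283.0443115234375), (70.33403778076172, 22.18181800842285), 72.83171081542969)
rim 661 (592.4, -47.0, 75.0) [ 0.5935 -0.0481  0.0959] [ 0.5925 -0.0475  0.0957]
tip 20 (592.1, -47.0, 8.7) [ 0.5903 -0.0449  0.0686] [ 0.5915 -0.0458  0.0681]
nest 1003 (592.1, -46.7, 95.0) [ 0.5508 -0.0393  0.0157] [ 0.5661 -0.0445  0.0157]
```

View pics/crop.png

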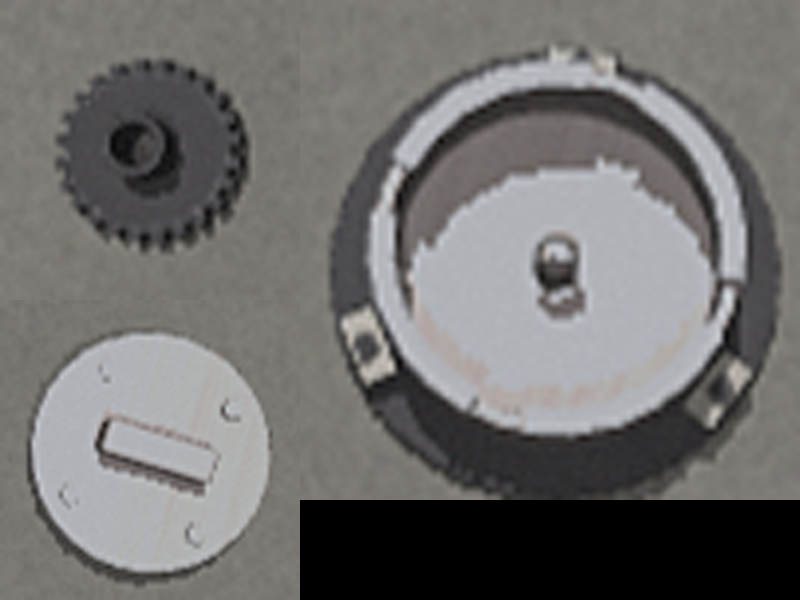

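The crop shows the dark steel gear hub-up (135,145), the silver cover with its bar grip (155,455), and the housing with notch gaps near (390,180), (735,290), (620,75) and (480,405). Next I'll get the notch angles from the depth map.

Run:
```python
from h import *
c=dict(np.load("top.npz"));P=pts(c).reshape(-1,3)
d=P[:,:2]-[.5923,-.047];r=np.hypot(*d.T);a=np.degrees(np.arctan2(d[:,1],d[:,0]))
m=(r>.066)&(r<.072)
for k in range(-180,180,5):
    s=m&(a>=k)&(a<k+5);z=P[s,2];print(k,s.sum(),(z>.092).sum(),end=' | ')
best=[]
h=m&(P[:,2]>.092)
for t in np.arange(0,90,1):
    dd=np.abs((a[h]-t+45)%90-45);best.append((dd<9).sum())
b=np.array(best);print('\n',b.tolist())
```

```text
-180 6 5 | -175 5 5 | -170 9 9 | -165 6 6 | -160 6 6 | -155 5 5 | -150 7 7 | -145 6 6 | -140 8 8 | -135 7 7 | -130 8 8 | -125 6 6 | -120 5 2 | -115 5 0 | -110 9 0 | -105 8 0 | -100 10 6 | -95 6 6 | -90 4 4 | -85 10 7 | -80 9 6 | -75 13 8 | -70 11 5 | -65 12 5 | -60 10 5 | -55 15 8 | -50 13 6 | -45 15 7 | -40 14 6 | -35 14 5 | -30 15 4 | -25 16 0 | -20 20 1 | -15 17 0 | -10 14 6 | -5 16 8 | 0 21 8 | 5 14 5 | 10 15 7 | 15 19 6 | 20 14 6 | 25 14 6 | 30 15 6 | 35 15 5 | 40 13 5 | 45 13 8 | 50 12 5 | 55 11 5 | 60 13 3 | 65 14 0 | 70 11 0 | 75 9 0 | 80 11 7 | 85 6 4 | 90 8 6 | 95 5 5 | 100 8 8 | 105 7 7 | 110 5 5 | 115 6 6 | 120 7 7 | 125 7 7 | 130 8 8 | 135 6 6 | 140 8 8 | 145 6 6 | 150 6 4 | 155 5 0 | 160 4 0 | 165 6 0 | 170 6 5 | 175 6 6 | 
 [86, 82, 84, 83, 89, 87, 89, 89, 88, 89, 88, 93, 91, 93, 92, 94, 93, 95, 92, 91, 88, 90, 87, 86, 86, 85, 86, 87, 86, 85, 86, 87, 88, 90, 89, 90, 90, 93, 93, 95, 94, 97, 95, 98, 98, 95, 98, 95, 96, 95, 93, 93, 92, 93, 90, 85, 81, 73, 68, 62, 58, 51, 45, 44, 36, 33, 28, 23, 19, 14, 10, 3, 5, 12, 17, 22, 25, 31, 35, 40, 46, 48, 55, 57, 62, 65, 71, 72, 79, 82]
```

Call:
carry_out:
  plan:
    - [[0.023,-0.018,-0.007,0,0,0,0.75],[0.046,-0.036,-0.013,0,0,0,0.75],[0.069,-0.054,-0.02,0,0,0,0.75],[0.092,-0.072,-0.026,0,0,0,0.75],[0.115,-0.09,-0.033,0,0,0,0.75]]

```text
time_s: 0.52
eef_pos: [0.3062, 0.4515, 0.1978]
eef_rot: [-0.0, 0.168, 0.986, -0.0]
wrist_force: [0.2, -0.1, 1.1]
opening: 0.752
grasp_force: 0.0
```

Call:
carry_out:
  plan:
    - [[0.023,-0.018,-0.007,0,0,0,0.75],[0.046,-0.036,-0.013,0,0,0,0.75],[0.069,-0.054,-0.02,0,0,0,0.75],[0.092,-0.072,-0.026,0,0,0,0.75],[0.115,-0.09,-0.033,0,0,0,0.75]]

```text
time_s: 0.93
eef_pos: [0.4213, 0.3614, 0.1647]
eef_rot: [-0.0, 0.168, 0.986, -0.0]
wrist_force: [0.6, 0.6, 0.1]
opening: 0.751
grasp_force: 0.0
```

Call:
carry_out:
  plan:
    - [[0.023,-0.018,-0.007,0,0,0,0.75],[0.046,-0.036,-0.013,0,0,0,0.75],[0.069,-0.054,-0.02,0,0,0,0.75],[0.092,-0.072,-0.026,0,0,0,0.75],[0.115,-0.09,-0.033,0,0,0,0.75]]

```text
time_s: 1.35
eef_pos: [0.5363, 0.2714, 0.1316]
eef_rot: [-0.0, 0.168, 0.986, -0.0]
wrist_force: [-0.2, -0.0, 0.7]
opening: 0.752
grasp_force: 0.0
```

The notches lie at about 71.5° mod 90 and the cover's bar, and so its lugs, at about 72.8°, so they are nearly aligned already. I'll lower onto the hub and grip.

Call:
carry_out:
  plan:
    - [[0,0,-0.028,0,0,0,0.75],[0,0,-0.056,0,0,0,0.75],[0,0,-0.084,0,0,0,0.75],[0,0,-0.105,0,0,0,0.75],[0,0,-0.112,0,0,0,0.75]]

```text
time_s: 1.77
eef_pos: [0.5324, 0.2714, 0.0159]
eef_rot: [-0.003, 0.168, 0.986, -0.002]
wrist_force: [-0.7, -0.3, -0.5]
opening: 0.744
grasp_force: 0.0
```

Call:
carry_out:
  plan:
    - [[0,0,0,0,0,0,0.2],[0,0,0,0,0,0,0.1],[0,0,0,0,0,0,0.0],[0,0,0,0,0,0,0.0],[0,0,0,0,0,0,0.0]]

```text
time_s: 2.18
eef_pos: [0.5367, 0.273, 0.022]
eef_rot: [0.001, 0.168, 0.986, 0.001]
wrist_force: [-0.4, -0.0, 2.4]
opening: 0.359
grasp_force: 60.0
```

Call:
carry_out:
  plan:
    - [[0,0,0.02,0,0,0,0],[0,0,0.05,0,0,0,0],[0,0,0.08,0,0,0,0],[0,0,0.11,0,0,0,0],[0,-0.01,0.13,0,0,0,0]]

```text
time_s: 2.6
eef_pos: [0.5365, 0.2641, 0.154]
eef_rot: [0.002, 0.167, 0.986, 0.001]
wrist_force: [0.1, 0.0, -3.4]
opening: 0.356
grasp_force: 60.5
```

Call:
carry_out:
  plan:
    - [[0.005,-0.03,0,0,0,0,0],[0.01,-0.06,0,0,0,0,0],[0.016,-0.09,0,0,0,0,0],[0.022,-0.12,0,0,0,0,0],[0.028,-0.15,0,0,0,0,0]]

```text
time_s: 3.02
eef_pos: [0.5634, 0.1113, 0.1507]
eef_rot: [0.0, 0.168, 0.986, 0.0]
wrist_force: [0.2, -0.1, -3.5]
opening: 0.355
grasp_force: 60.4
```

Call:
carry_out:
  plan:
    - [[0.006,-0.035,0,0,0,0,0],[0.012,-0.07,0,0,0,0,0],[0.018,-0.105,0,0,0,0,0],[0.024,-0.14,0,0,0,0,0],[0.028,-0.159,0,0,0,0,0]]

```text
time_s: 3.43
eef_pos: [0.5918, -0.0503, 0.1508]
eef_rot: [0.001, 0.169, 0.986, -0.001]
wrist_force: [0.2, -0.1, -2.6]
opening: 0.358
grasp_force: 60.5
```

Call:
carry_out:
  plan:
    - [[0,0,0,0,0,0,0],[0,0,0,0,0,0,0],[0,0,0,0,0,0,0],[0,0,0,0,0,0,0],[0,0,0,0,0,0,0]]

```text
time_s: 3.85
eef_pos: [0.5913, -0.0452, 0.1503]
eef_rot: [-0.0, 0.167, 0.986, 0.0]
wrist_force: [-0.4, -0.1, -2.3]
opening: 0.358
grasp_force: 60.5
```

Run:
```python
from h import *
c=snap("top");P=pts(c);save("t2",c["pixels"][140:300,220:430].repeat(3,0).repeat(3,1))
s=snap("side");Ps=pts(s)
print(get_obs()["eef_pos"])
for Q in(P,Ps):
    d=np.hypot(Q[...,0]-.5923,Q[...,1]+.047)
    m=(d<.055)&(Q[...,2]>.135)&(Q[...,2]<.151);q=Q[m]
    print(len(q),cv2.minEnclosingCircle(q[:,:2].astype(np.float32)*1000) if len(q) else 0, np.median(q,0))
save("s2",s["pixels"])
```

```text
[ 0.59144343 -0.0454003   0.1503389 ]
384 ((580.9105224609375, -40.956111907958984), 44.349124908447266) [ 0.56501244 -0.03915046  0.14500421]
521 ((592.4214477539062, -44.7717170715332), 49.43357467651367) [ 0.5834697  -0.05924286  0.14645353]
```

View pics/s2.png

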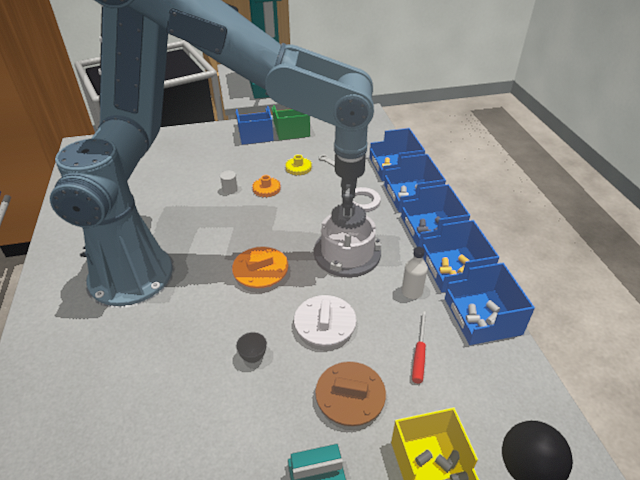

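The gear is held level over the housing at (348,218). I'll make a small centring correction, then lower to the shaft tip.

Call:
carry_out:
  plan:
    - [[0.001,-0.0016,-0.012,0,0,0,0],[0.001,-0.0016,-0.026,0,0,0,0],[0.001,-0.0016,-0.04,0,0,0,0],[0.001,-0.0016,-0.05,0,0,0,0],[0.001,-0.0016,-0.054,0,0,0,0]]

```text
time_s: 4.37
eef_pos: [0.5911, -0.0475, 0.0936]
eef_rot: [-0.002, 0.168, 0.986, 0.0]
wrist_force: [0.6, -0.1, -3.4]
opening: 0.352
grasp_force: 60.4
```

Call:
carry_out:
  plan:
    - [[0,0,0,0,0,0,0],[0,0,0,0,0,0,0],[0,0,-0.002,0,0,0,0],[0,0,-0.005,0,0,0,0],[0,0,-0.008,0,0,0,0]]

```text
time_s: 4.78
eef_pos: [0.5932, -0.0482, 0.0889]
eef_rot: [0.001, 0.168, 0.986, -0.0]
wrist_force: [0.5, 0.6, -3.2]
opening: 0.357
grasp_force: 60.5
```

Call:
carry_out:
  plan:
    - [[-0.0005,0.001,-0.003,0,0,0,0],[-0.0005,0.001,-0.006,0,0,0,0],[-0.0005,0.001,-0.01,0,0,0,0],[-0.0005,0.001,-0.014,0,0,0,0],[-0.0005,0.001,-0.018,0,0,0,0]]

```text
time_s: 5.2
eef_pos: [0.592, -0.0471, 0.0698]
eef_rot: [-0.0, 0.168, 0.986, -0.0]
wrist_force: [0.3, -0.7, -4.1]
opening: 0.359
grasp_force: 60.5
```

Threading cleanly with no side load.

Call:
carry_out:
  plan:
    - [[0,0,-0.005,0,0,0,0],[0,0,-0.01,0,0,0,0],[0,0,-0.015,0,0,0,0],[0,0,-0.019,0,0,0,0],[0,0,-0.022,0,0,0,0]]

```text
time_s: 5.62
eef_pos: [0.5918, -0.047, 0.0475]
eef_rot: [-0.0, 0.168, 0.986, 0.0]
wrist_force: [-0.1, 1.1, -2.9]
opening: 0.356
grasp_force: 60.5
```

Call:
carry_out:
  plan:
    - [[0,0,0,0,0,0,0],[0,0,0,0,0,0,0.4],[0,0,0,0,0,0,0.75],[0,0,0,0,0,0,0.75],[0,0,0,0,0,0,0.75]]

```text
time_s: 6.03
eef_pos: [0.5928, -0.0473, 0.0491]
eef_rot: [0.001, 0.168, 0.986, -0.0]
wrist_force: [-0.3, 0.8, -0.3]
opening: 0.752
grasp_force: 0.0
```

Released. Lift clear, then travel to the cover while turning the hand across the bar.

Call:
carry_out:
  plan:
    - [[0,0,0.02,0,0,0,0.75],[0,0,0.045,0,0,0,0.75],[0,0,0.075,0,0,0,0.75],[0,0,0.105,0,0,0,0.75],[0,0,0.13,0,0,0,0.75]]

```text
time_s: 6.45
eef_pos: [0.5926, -0.0472, 0.181]
eef_rot: [0.001, 0.168, 0.986, -0.0]
wrist_force: [0.1, -0.0, 0.1]
opening: 0.749
grasp_force: 0.0
```

Call:
carry_out:
  plan:
    - [[-0.008,-0.016,0,0,0,-0.102,0.75],[-0.016,-0.032,0,0,0,-0.204,0.75],[-0.024,-0.047,0,0,0,-0.307,0.75],[-0.032,-0.063,0,0,0,-0.409,0.75],[-0.04,-0.079,0,0,0,-0.511,0.75]]

```text
time_s: 6.87
eef_pos: [0.5519, -0.1268, 0.1789]
eef_rot: [0.001, 0.414, 0.91, -0.0]
wrist_force: [0.9, 0.1, 0.0]
opening: 0.751
grasp_force: 0.0
```

Call:
carry_out:
  plan:
    - [[-0.008,-0.016,0,0,0,-0.102,0.75],[-0.016,-0.032,0,0,0,-0.204,0.75],[-0.024,-0.047,0,0,0,-0.307,0.75],[-0.032,-0.063,0,0,0,-0.409,0.75],[-0.04,-0.079,0,0,0,-0.511,0.75]]

```text
time_s: 7.28
eef_pos: [0.5118, -0.2059, 0.1788]
eef_rot: [0.0, 0.631, 0.776, 0.0]
wrist_force: [0.5, -0.4, -0.4]
opening: 0.758
grasp_force: 0.0
```

Call:
carry_out:
  plan:
    - [[-0.008,-0.016,0,0,0,-0.102,0.75],[-0.016,-0.032,0,0,0,-0.204,0.75],[-0.024,-0.047,-0.02,0,0,-0.307,0.75],[-0.032,-0.063,-0.04,0,0,-0.409,0.75],[-0.039,-0.078,-0.06,0,0,-0.512,0.75]]

```text
time_s: 7.7
eef_pos: [0.473, -0.2843, 0.1186]
eef_rot: [0.001, 0.807, 0.591, 0.0]
wrist_force: [-0.4, 0.3, -0.5]
opening: 0.75
grasp_force: 0.0
```

Run:
```python
from h import *
from scipy.spatial.transform import Rotation as R
c=snap("top");P=pts(c)
save("t3",cv2.resize(c["pixels"][150:300,240:440],(800,600)))
o=get_obs();w=o["eef_rot"];Rm=R.from_quat([*w[1:],w[0]]).as_matrix()
print(o["eef_pos"],o["q"].round(2),"close dir deg",np.degrees(np.arctan2(Rm[1,1],Rm[0,1])))
d=np.hypot(P[...,0]-.5923,P[...,1]+.047)
for z0,z1,r in((.066,.076,.025),(.036,.047,.052)):
    q=P[(d<r)&(P[...,2]>z0)&(P[...,2]<z1)];print(len(q),cv2.minEnclosingCircle(q[:,:2].astype(np.float32)*1000),np.median(q,0).round(4))
```

```text
[ 0.46994513 -0.28498669  0.11416105] [-0.76  0.26  1.76 -0.    1.12 -0.45] close dir deg -17.990413170260023
93 ((591.8515014648438, -46.90678024291992), 15.774210929870605) [ 0.5895 -0.0471  0.0714]
853 ((591.5465087890625, -46.8608512878418), 45.88800811767578) [ 0.5891 -0.0473  0.0419]
```

View pics/t3.png

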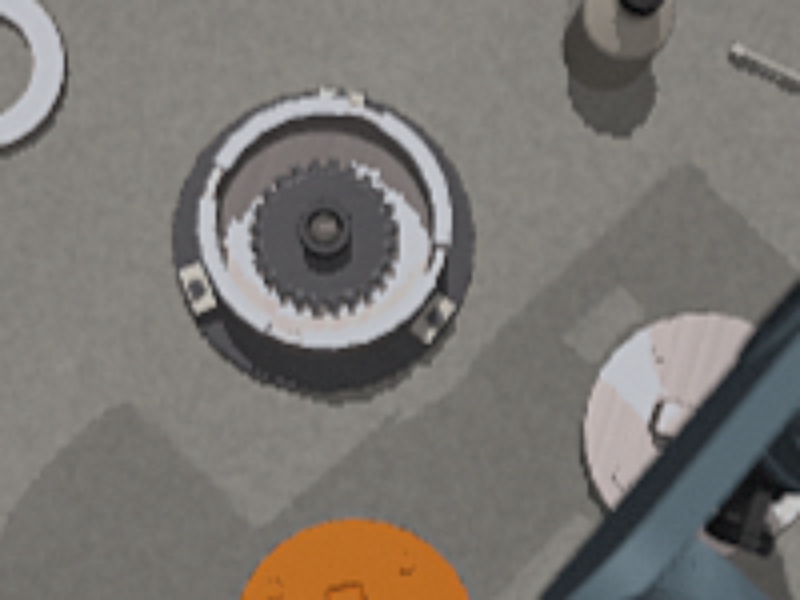

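The gear is home: its hub at crop (325,232) is centred on the axis and the wheel top is 41 mm up. I'll settle above the cover.

Call:
carry_out:
  plan:
    - [[0,0,-0.01,0,0,0,0.75],[0,0,-0.02,0,0,0,0.75],[0,0,-0.02,0,0,0,0.75],[0,0,-0.02,0,0,0,0.75],[0,0,-0.02,0,0,0,0.75]]

```text
time_s: 8.17
eef_pos: [0.4738, -0.2828, 0.099]
eef_rot: [0.001, 0.805, 0.594, 0.0]
wrist_force: [-0.2, -0.6, 0.3]
opening: 0.753
grasp_force: 0.0
```

Run:
```python
from h import *
from scipy.spatial.transform import Rotation as R
c=snap("wrist");save("w1",c["pixels"])
o=get_obs();w=o["eef_rot"];Rm=R.from_quat([*w[1:],w[0]]).as_matrix()
print(o["eef_pos"],"close dir deg",np.degrees(np.arctan2(Rm[1,1],Rm[0,1])))
```

```text
[ 0.47388751 -0.28292147  0.099182  ] close dir deg -17.15321833800329
```

View pics/w1.png

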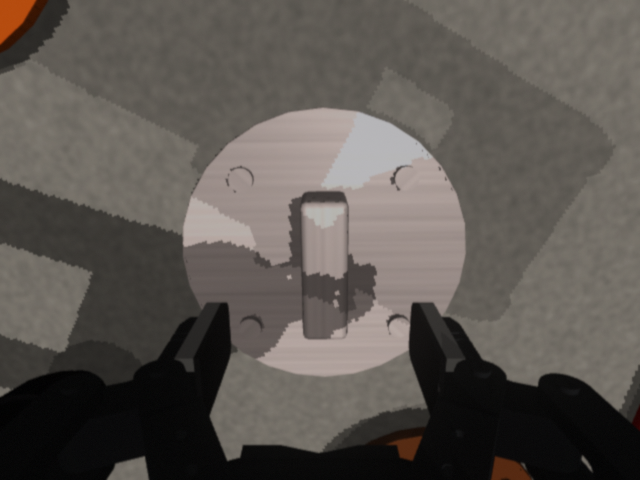

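The bar (columns 302–348, rows 195–340) stands upright and centred between the fingers. I'll descend and grip.

Call:
carry_out:
  plan:
    - [[0,0,-0.018,0,0,0,0.75],[0,0,-0.038,0,0,0,0.75],[0,0,-0.055,0,0,0,0.75],[0,0,-0.064,0,0,0,0.75],[0,0,-0.068,0,0,0,0.75]]

```text
time_s: 8.63
eef_pos: [0.4727, -0.2824, 0.0294]
eef_rot: [-0.001, 0.805, 0.593, -0.0]
wrist_force: [-0.2, -0.2, 0.5]
opening: 0.751
grasp_force: 0.0
```

Call:
carry_out:
  plan:
    - [[0,0,0,0,0,0,0.5],[0,0,0,0,0,0,0.2],[0,0,0,0,0,0,0.0],[0,0,0,0,0,0,0.0],[0,0,0,0,0,0,0.0]]

```text
time_s: 9.05
eef_pos: [0.4743, -0.2841, 0.032]
eef_rot: [0.002, 0.805, 0.593, 0.0]
wrist_force: [1.1, -0.0, 6.0]
opening: 0.241
grasp_force: 60.4
```

Call:
carry_out:
  plan:
    - [[0,0,0,0,0,0,0],[0,0,0.003,0,0,0,0],[0,0,0.01,0,0,0,0],[0,0,0.02,0,0,0,0],[0,0,0.03,0,0,0,0]]

```text
time_s: 9.47
eef_pos: [0.4722, -0.2824, 0.0603]
eef_rot: [-0.001, 0.805, 0.593, -0.0]
wrist_force: [0.9, -0.3, -6.2]
opening: 0.25
grasp_force: 59.0
```

Call:
carry_out:
  plan:
    - [[0,0,0.024,0,0,0,0],[0,0,0.05,0,0,0,0],[0,0,0.078,0,0,0,0],[0,0,0.104,0,0,0,0],[0,0,0.12,0,0,0,0]]

```text
time_s: 9.88
eef_pos: [0.4738, -0.2838, 0.1843]
eef_rot: [0.002, 0.805, 0.593, 0.0]
wrist_force: [1.4, -0.7, -4.9]
opening: 0.243
grasp_force: 60.1
```

Call:
carry_out:
  plan:
    - [[0.008,0.016,0,0,0,0,0],[0.02,0.039,0,0,0,0,0],[0.033,0.066,0,0,0,0,0],[0.046,0.092,0,0,0,0,0],[0.059,0.118,0,0,0,0,0]]

```text
time_s: 10.3
eef_pos: [0.5321, -0.1638, 0.181]
eef_rot: [0.0, 0.805, 0.593, 0.0]
wrist_force: [-0.9, -0.9, -6.2]
opening: 0.244
grasp_force: 59.8
```

Call:
carry_out:
  plan:
    - [[0.013,0.026,0,0,0,-0.01,0],[0.026,0.052,0,0,0,-0.02,0],[0.039,0.079,0,0,0,-0.02,0],[0.051,0.102,0,0,0,-0.02,0],[0.059,0.118,0,0,0,-0.02,0]]

```text
time_s: 10.72
eef_pos: [0.5915, -0.0445, 0.1809]
eef_rot: [-0.0, 0.811, 0.586, 0.0]
wrist_force: [-0.7, -0.4, -6.8]
opening: 0.242
grasp_force: 59.9
```

Call:
carry_out:
  plan:
    - [[0,0,0,0,0,0,0],[0,0,0,0,0,0,0],[0,0,0,0,0,0,0],[0,0,0,0,0,0,0],[0,0,0,0,0,0,0]]

```text
time_s: 11.13
eef_pos: [0.5907, -0.048, 0.1804]
eef_rot: [0.0, 0.811, 0.584, -0.0]
wrist_force: [-0.4, 0.2, -5.6]
opening: 0.246
grasp_force: 59.9
```

Run:
```python
from h import *
from scipy.spatial.transform import Rotation as R
c=snap("side");P=pts(c);save("s3",cv2.resize(c["pixels"][140:300,250:450],(750,600)))
o=get_obs();w=o["eef_rot"];Rm=R.from_quat([*w[1:],w[0]]).as_matrix()
print(o["eef_pos"],o["q"].round(2),"close dir deg",np.degrees(np.arctan2(Rm[1,1],Rm[0,1])))
d=np.hypot(P[...,0]-.5923,P[...,1]+.047)
q=P[(d<.082)&(P[...,2]>.168)&(P[...,2]<.186)]
print(len(q),cv2.minEnclosingCircle(q[:,:2].astype(np.float32)*1000),np.median(q,0).round(4))
t=P[(d<.07)&(P[...,2]>.172)&(P[...,2]<.182)];A=np.c_[t[:,:2]-[.592,-.047],np.ones(len(t))];print("plane",np.linalg.lstsq(A,t[:,2],rcond=None)[0].round(4))
```

```text
[ 0.59076883 -0.04799108  0.18043144] [-0.28  0.27  1.61 -0.    1.26  0.04] close dir deg -18.472119602688743
1344 ((588.2269897460938, -44.730613708496094), 78.88623809814453) [ 0.5742 -0.0657  0.1792]
plane [-0.0016  0.0028  0.1791]
```

View pics/s3.png

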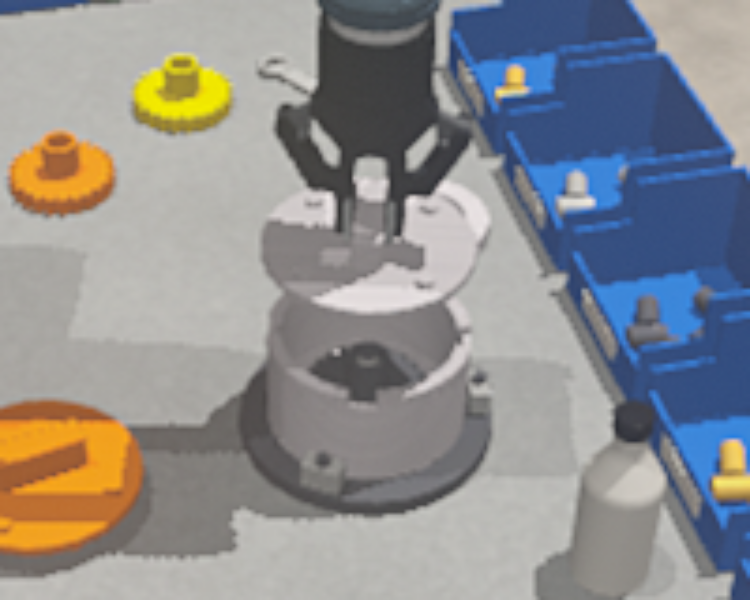

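The cover hangs level above the mouth (crop 375,250), with the lugs at 71.5° to match the notches. I'll centre it and lower.

Call:
carry_out:
  plan:
    - [[0.001,0.001,-0.012,0,0,0,0],[0.001,0.001,-0.026,0,0,0,0],[0.001,0.001,-0.039,0,0,0,0],[0.001,0.001,-0.048,0,0,0,0],[0.001,0.001,-0.052,0,0,0,0]]

```text
time_s: 11.6
eef_pos: [0.5905, -0.0459, 0.1256]
eef_rot: [-0.002, 0.811, 0.585, -0.001]
wrist_force: [0.1, 0.5, -6.0]
opening: 0.24
grasp_force: 59.8
```

Call:
carry_out:
  plan:
    - [[0,0,0,0,0,0,0],[0,0,0,0,0,0,0],[0,0,-0.002,0,0,0,0],[0,0,-0.004,0,0,0,0],[0,0,-0.006,0,0,0,0]]

```text
time_s: 12.02
eef_pos: [0.5925, -0.0462, 0.1228]
eef_rot: [0.001, 0.811, 0.585, 0.0]
wrist_force: [0.3, 0.3, -5.7]
opening: 0.239
grasp_force: 59.8
```

Call:
carry_out:
  plan:
    - [[-0.0003,-0.0006,-0.002,0,0,0,0],[-0.0003,-0.0006,-0.004,0,0,0,0],[-0.0003,-0.0006,-0.006,0,0,0,0],[-0.0003,-0.0006,-0.008,0,0,0,0],[-0.0003,-0.0006,-0.009,0,0,0,0]]

```text
time_s: 12.43
eef_pos: [0.592, -0.0468, 0.1132]
eef_rot: [0.0, 0.811, 0.585, 0.0]
wrist_force: [0.8, -0.5, -5.3]
opening: 0.246
grasp_force: 59.9
```

Call:
carry_out:
  plan:
    - [[0,0,-0.001,0,0,0,0],[0,0,-0.002,0,0,0,0],[0,0,-0.003,0,0,0,0],[0,0,-0.004,0,0,0,0],[0,0,-0.005,0,0,0,0]]

```text
time_s: 12.85
eef_pos: [0.592, -0.0468, 0.1084]
eef_rot: [0.0, 0.811, 0.585, 0.0]
wrist_force: [1.8, -2.0, -5.0]
opening: 0.246
grasp_force: 59.9
```

The cover is below the lugs-on-rim height with no upward force, so the lugs are entering the notches.

Call:
carry_out:
  plan:
    - [[0,0,-0.001,0,0,0,0],[0,0,-0.002,0,0,0,0],[0,0,-0.003,0,0,0,0],[0,0,-0.004,0,0,0,0],[0,0,-0.004,0,0,0,0]]

```text
time_s: 13.27
eef_pos: [0.592, -0.0468, 0.107]
eef_rot: [0.0, 0.811, 0.585, 0.0]
wrist_force: [-9.1, 0.7, 13.4]
opening: 0.244
grasp_force: 62.6
```

Firm contact. I'll let go, lift away and check.

Call:
carry_out:
  plan:
    - [[0,0,0.002,0,0,0,0],[0,0,0.002,0,0,0,0.4],[0,0,0.002,0,0,0,0.7],[0,0,0.002,0,0,0,0.7],[0,0,0.002,0,0,0,0.7]]

```text
time_s: 13.68
eef_pos: [0.5919, -0.0466, 0.1063]
eef_rot: [0.0, 0.811, 0.585, 0.0]
wrist_force: [-0.1, -0.4, -0.0]
opening: 0.703
grasp_force: 0.0
```

Call:
carry_out:
  plan:
    - [[0,0,0.02,0,0,0,0.7],[0,0,0.045,0,0,0,0.7],[0,0,0.075,0,0,0,0.7],[0,0,0.105,0,0,0,0.7],[-0.01,0,0.13,0,0,0,0.7]]

```text
time_s: 14.1
eef_pos: [0.5831, -0.0469, 0.2386]
eef_rot: [0.001, 0.811, 0.585, 0.001]
wrist_force: [1.2, 0.5, 0.1]
opening: 0.705
grasp_force: 0.0
```

Call:
carry_out:
  plan:
    - [[-0.03,0.01,0,0,0,0,0.7],[-0.06,0.03,0,0,0,0,0.7],[-0.09,0.06,0,0,0,0,0.7],[-0.12,0.09,0,0,0,0,0.7],[-0.15,0.12,0,0,0,0,0.7]]

```text
time_s: 14.52
eef_pos: [0.4318, 0.0725, 0.2361]
eef_rot: [-0.0, 0.811, 0.584, 0.0]
wrist_force: [0.8, 0.0, 0.6]
opening: 0.699
grasp_force: 0.0
```

Run:
```python
from h import *
for n in("top","side"):
    c=snap(n);P=pts(c)
    d=np.hypot(P[...,0]-.5923,P[...,1]+.047)
    q=P[(d<.08)&(P[...,2]>.098)&(P[...,2]<.112)]
    print(n,len(q),cv2.minEnclosingCircle(q[:,:2].astype(np.float32)*1000))
    t=P[(d<.07)&(P[...,2]>.098)&(P[...,2]<.112)];A=np.c_[t[:,:2]-[.592,-.047],np.ones(len(t))];print("plane",np.linalg.lstsq(A,t[:,2],rcond=None)[0].round(4))
    g=P[(d<.04)&(P[...,2]>.125)];print("bar",np.median(g,0).round(4))
save("s4",cv2.resize(c["pixels"][180:290,290:420],(710,600)))
print(get_obs()["wrist_force"])
```

```text
top 2874 ((590.4531860351562, -45.774234771728516), 75.15469360351562)
plane [0.0018 0.0005 0.1043]
bar [ 0.5897 -0.0465  0.1318]
side 1476 ((590.7335815429688, -46.060829162597656), 78.31754302978516)
plane [-0.0039  0.007   0.106 ]
bar [ 0.5877 -0.0503  0.1332]
[ 0.3693959   0.51767569 -0.38901075]
```

View pics/s4.png

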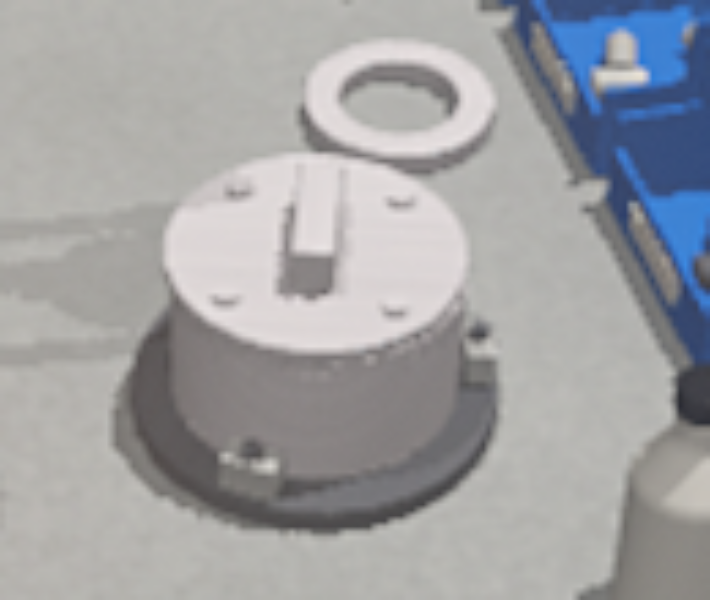

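The cover disc lies flush on the rim. The top view puts its origin at about 75 mm, tilt about 0.002 rad, offset about 2 mm, all within limits. Handing in.

```bash
python3 -c "
from bench import hand_in
print(hand_in())"
```

```text
the job is handed in; nothing more can be done
None
```

The gear is on the housing floor, the cover is seated level with its lugs in the notches, and I moved no bystander; the job is handed in at about 15 s, and `hand_in()` returned no verdict.

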